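# Gauge the base of a plaster dental cast

## Task

Seat the plaster cast with the horseshoe of teeth, base down, fully home in the rectangular recess of the aluminium plate and let go of it. Then lower the bridge gauge gently (do not drop it) over the seated cast and leave it standing flat on both legs on the plate, its sprung foot resting on the flat inside the teeth, so that it reads the base height. Leave the toothless block, the bowl and the bottle alone.

Things in the scene. Friction and masses are not known exactly. Their poses are not given: they have to be found in the camera images.
- cast: White plaster cast, loose, 0.22 kg. Base 70 (its x) x 54 (y) x 32 mm high; on top a horseshoe of teeth, 9 mm high, along both long sides and the +x end, open at -x. Flat land inside it: 30 mm wide in y, x -33 to +23 mm. Origin: centre of the underside; z up. Grip the base's sides across the 54 mm, fingertips at least 12 mm above the underside to clear the plate.
- cast_land (a point): Centre of the cast's flat land inside the teeth, 32 mm above the cast's underside: where the gauge's foot rests (the foot may rest anywhere on the flat).
- nest: Aluminium gauging plate fixed to the bench, 140 mm (its x) by 190 mm (its y) by 24 mm thick, with one rectangular recess in the middle, 75 mm (x) by 59 mm (y), 10 mm deep, with a small chamfer. The cast fits it either way round with about 2.5 mm play on each side. Origin: centre of the underside; z up.
- recess_floor (a point): Centre of the recess's floor, 14 mm above the bench, axes as the plate's. The seated cast's underside lies here.
- plate_top (a point): Middle of the plate at the height of its top face, 24 mm above the bench, axes as the plate's. The gauge's legs stand at this height beside the recess.
- gauge: Bridge gauge, loose, 0.5 kg: two steel legs at y = +-50 mm on foot bars 64 (x) x 14 (y) x 6 mm, 86 mm clear between the bars, to straddle the cast's 54 mm width; beam 26 (x) x 114 (y), 66 to 80 mm above the soles; black grip block 44 (x) x 30 (y), 80 to 128 mm up. A pin rises from its top as the foot is pushed in. Origin: midway between the legs at sole height; z up.
- gauge_grip (a point): Where to grip the gauge: centre of the black block, 106 mm above the leg soles; close across its 30 mm width (the gauge's y).
- foot_face (a point): Centre of the underside of the gauge's sprung foot, a 14 mm steel disc on a vertical spindle in the middle of the gauge; with the foot fully out it hangs 4 mm above the level of the leg soles.
- gauge_foot (a joint): Upward travel of the sprung foot in the gauge, m: 0 fully out, 0.030 at most; the soft spring (0.8 to 2 N) pushes it out. With the gauge standing on the plate and the foot on the land of the seated cast it reads 0.018; on the teeth it would read 0.027.
- blank: Bystander: plain white plaster block of the same 70 x 54 x 32 mm, no teeth. It and the cast lie to the robot's left, in either order. Origin: centre of the underside.
- bowl: Bystander: dark rubber mixing bowl, 110 mm across, 60 mm high, beyond the plate. Origin: centre of the underside.
- bottle: Bystander: white closed bottle, 48 mm diameter, 100 mm high, beyond the plate. Origin: centre of the underside.
Things that resemble listed ones, but are neither listed nor needed, are in the scene too. What is shaped like the gauge but turquoise is not meant.

How it is judged:
On the way, in this order (a step that is already met when the one before it is completed fails the run):
1. the cast is fully home in the recess, upright, and let go (z of cast in the frame of recess_floor between -0.002 and 0.002 m and horizontal distance between cast and recess_floor below 0.006 m and angle between cast's own z axis and vertical below 0.05 rad and contact force between the fingers and cast below 0.1 N), for 0.2 s.
2. the gauge stands flat on the plate with its foot on the cast's flat, reading the base height (z of cast in the frame of recess_floor between -0.002 and 0.002 m and horizontal distance between cast and recess_floor below 0.006 m and angle between cast's own z axis and vertical below 0.05 rad and z of gauge in the frame of plate_top between -0.002 and 0.002 m and angle between gauge's own z axis and vertical below 0.035 rad and value of joint gauge_foot between 0.016 and 0.02 m and horizontal distance between foot_face and cast below 0.03 m), for 0.2 s.
At the end, for the whole second after the job is handed in: Cast on the recess floor (within 2 mm, centre within 6 mm, tilt under 0.05 rad); gauge standing on the plate (soles within 2 mm of its top, tilt under 0.035 rad), foot on the cast's flat: joint 0.016 to 0.020 m, foot within 30 mm of cast centre; both released, under 0.02 m/s (all of step 2 and contact force between the fingers and cast below 0.1 N and contact force between the fingers and gauge below 0.1 N and linear speed of each of gauge, cast below 0.02 m/s); the robot touches nothing.
It fails at once if the gauge is dropped: it moves faster than 0.35 m/s while its soles are less than 20 mm above the plate's top, over the plate (horizontal distance between gauge and plate_top below 0.1 m and z of gauge in the frame of plate_top below 0.02 m and linear speed of gauge above 0.35 m/s).
It fails at once if the toothless block, the bowl or the bottle is moved more than 20 mm (distance of any of blank, bowl, bottle from where it was at the start of the episode above 0.02 m).
It also fails if it takes over 67 s, if anything falls off the work surface, if the arm or the gripper's body presses on something with over 40 N, if the wrist force passes 120 N, or if a joint passes its speed limit or range.

## Robot

A 6-joint arm with a two-finger parallel gripper is mounted at the origin on the work surface. World frame = base frame: x ahead of the robot, y to its left, z up, the work surface at z = 0. Lengths are in m, angles in rad, forces in N, time in s.
With the tool pointing down it reaches from about 0.325 to 0.775 m from the base axis. Payload 5.5 kg.
Tool frame: the origin (TCP) lies midway between the tips of the shut fingers; the grasp point (between the pads) lies 19 mm behind it; z points along the fingers, y is the direction in which the jaws open and shut (so a half turn about z gives the same grasp; the last joint's range is limited). The gripper opens to 88 mm and grips with 3 to 60 N. Pads are 20 mm wide; open, the fingers measure 115 mm over their backs; the gripper's body (75 mm by 178 mm) begins 61 mm behind the grasp point.
Start: joints at [-1.335, 0.091, 1.231, -0, 1.82, -0.057], TCP at [0.173, -0.574, 0.223] pointing down, gripper open.
Joint ranges: [-2.87, 2.87], [-0.86, 2.18], [0.17, 2.46], [-1.51, 4.65], [0.06, 2.69], [-2.65, 2.65]. Speed limits (rad/s): [2.57, 2.57, 3.01, 3.14, 3.14, 3.14].

## Interface

Orientations are given as a unit quaternion [x, y, z, w].
In Python, from rig import telemetry, imaging, job gives the robot as it stands.
- The arm moves only by the shell command python3 -m creep 'ROWS' [FORCE]. ROWS is JSON, a list that holds one entry, the list of rows, each a list of 7 numbers: the shift along the tool's x, y, z in m, then the turn, a rotation vector about the tool's x, y, z in rad, then the closure, from -1 (fully open) to 1 (shut). In form: [[[tx, ty, tz, ax, ay, az, claw], ...]]. A call has exactly 10 rows; each row is the pose to reach, as a shift and turn from the pose commanded when the call began, along the tool's axes at that moment; what a row does not reach only later rows make up. A row lasts 1/10 s, in which the tool goes at most 50 mm and 8.59 degrees, less where a joint would pass 70% of its speed; a pose out of reach is approached as far as the arm can. A call with a gripper value outside its range is refused whole. The fingers move at their own pace and stop on an object; FORCE is the grip in N (left out, the last holds). Time passes only in rows, so rows that repeat a pose let the fingers close, or fill a call up. It gives the time, the measured TCP pose, the force and the opening at its end, in the units of the state.
- telemetry.sense(): the state, without advancing time (a new reading comes with each control period).
- imaging.get_image(name): name is "side" or "top"; returns a dict with "img" (480x640x3 uint8, blue, green, red), "depth" (480x640 float32, m along the optical axis (not along the pixel's ray), 0 where there is no reading), "fx", "fy", "cx", "cy" (pixels), "position" and "orientation" of the camera in the world. Camera axes: x right, y down, z forward; pixel columns grow to the right and rows downward; lengths in m; the calibration is good to about 2 mm. A picture is of the moment at which its call begins.
- job.finish_job(): hands the job in, once; it reports no verdict.
The state is a dict: "t": time; "joints": joint angles; "joint_velocities": joint speeds; "joint_efforts": joint torques, N m; "position": TCP position; "tool_rot": TCP orientation; "contact_force": force on the tool from outside, world axes, zero at the start; "torque": the same for the moment, N m; "finger_gap": opening from 0.0 (shut) to 1.0 (fully open).
Only numpy, scipy, OpenCV 4.12 (cv2) and the standard library are available. Lean on these libraries where they do the work, as an engineer would, in place of code of your own. Each camera call takes 0.05 s, during which the arm holds its last target. There are 200 camera calls.

## Working session

There is one attempt and no reset: what is moved stays moved. The work goes in short steps, Python scripts to look and compute and a shell command to move; the robot and the scene stay as the last step left them, time stands still between calls to the robot, and variables do not carry over. Pictures are saved under pics/ and viewed, about 8 in all and at most 12, crops included, and the job is handed in when it is done.

```bash
ls; mkdir -p pics
cat > h.py <<'E'
import numpy as np, cv2
from scipy.spatial.transform import Rotation as R
from rig import telemetry, imaging, job
def grab(n):
    d=imaging.get_image(n); return d
def cloud(d):
    v,u=np.mgrid[0:480,0:640]; z=d["depth"]
    P=np.stack([(u-d["cx"])/d["fx"]*z,(v-d["cy"])/d["fy"]*z,z],-1)
    return P@R.from_quat(d["orientation"]).as_matrix().T+np.array(d["position"])
def ray(d,u,v,h):
    r=R.from_quat(d["orientation"]).apply([(u-d["cx"])/d["fx"],(v-d["cy"])/d["fy"],1.]); p=np.array(d["position"])
    return p+r*(h-p[2])/r[2]
E
python3 - <<'E'
from h import *
import pickle
for n in("top","side"):
    d=grab(n); pickle.dump(d,open(n+"0.pkl","wb")); cv2.imwrite(f"pics/{n}0.png",d["img"]); print(n,d["position"],d["orientation"],d["fx"],(d["depth"]>0).mean())
print(telemetry.sense())
E
```

```text
pics
top [ 0.48703094 -0.02347321  1.00197343] [ 0.71150632 -0.70138903  0.02663462 -0.03320816] 513.404830390524 0.9959212239583334
side [0.17766569 0.5829047  0.79153552] [-0.25819435  0.88474744 -0.37140565  0.11231873] 548.1396325920866 0.996201171875
{'t': 0.1, 'joints': array([-1.33471668e+00,  9.17680457e-02,  1.23174701e+00, -2.28461711e-06,
        1.81978003e+00, -5.67082965e-02]), 'joint_velocities': array([ 0.00068585,  0.00030691, -0.00156977, -0.00010606, -0.00183833,
        0.0019495 ]), 'joint_efforts': array([ 2.74401747e-03, -4.47856450e+01, -4.07571530e+01,  7.00352644e-02,
        2.84174213e-02, -1.14454738e-04]), 'position': array([ 0.17310638, -0.57421853,  0.22163966]), 'tool_rot': array([ 9.89303208e-01,  1.45871304e-01, -7.73425936e-05, -8.47697282e-04]), 'contact_force': array([-0.28421323, -0.46307768,  0.39122781]), 'torque': array([-0.0026759 , -0.05209357, -0.00261767]), 'finger_gap': 0.9999135576228934}
```

View pics/top0.png

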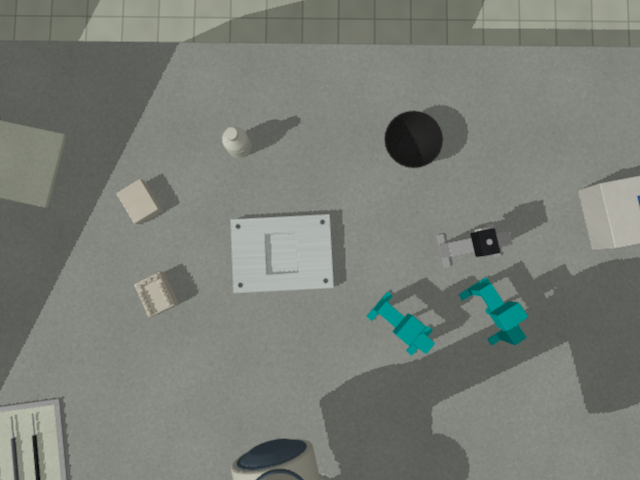

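View pics/side0.png

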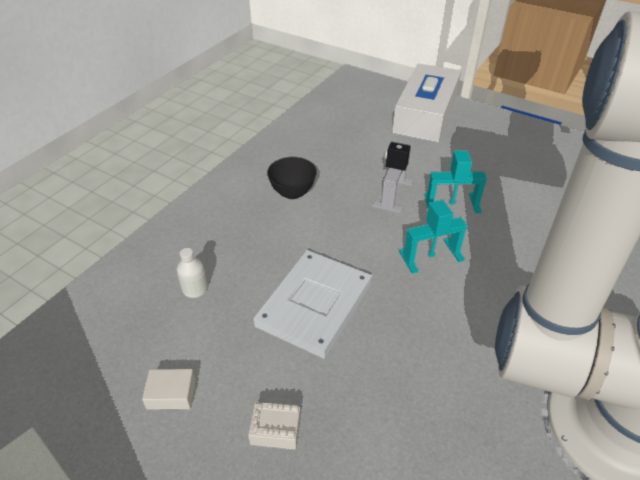

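Top view: the plate is at (282,253), with a toothed white block at (155,293) and a plain one at (138,201). The gauge with a black block and steel legs is at (487,242), and two turquoise look-alikes are at (402,323) and (500,312). The cast should be (155,293), since it has teeth, and the gauge (487,242), since it's black and steel. I'll measure both and confirm in one crop.

```bash
cat > m.py <<'E'
from h import *
import pickle
T=pickle.load(open("top0.pkl","rb")); S=pickle.load(open("side0.pkl","rb"))
def rect(P,lo,hi,box,name):
    m=(P[...,2]>lo)&(P[...,2]<hi)&(P[...,0]>box[0])&(P[...,0]<box[1])&(P[...,1]>box[2])&(P[...,1]<box[3])
    q=P[m]; (c,s,a)=cv2.minAreaRect((q[:,:2]*1000).astype(np.float32))
    print(name,"n",len(q),"c",np.round(c,1),"size",np.round(s,1),"ang",round(a,1),"z med",np.round(np.median(q[:,2])*1000,1),"p5/95",np.round(np.percentile(q[:,2],[5,95])*1000,1))
E
python3 - <<'E'
from m import *
PT,PS=cloud(T),cloud(S)
for n,u,v in[("cast",155,293),("blank",138,201),("plate",250,230),("recess",285,255),("gauge",487,242),("t1",402,323),("bowl",413,138),("bottle",235,138),("bench",300,180)]:
    print(n,np.round(PT[v,u]*1000,1))
for n,u,v in[("cast",276,420),("plate",280,310),("recess",315,295),("gauge",398,155),("bench",230,330)]: print("S",n,np.round(PS[v,u]*1000,1))
a=cv2.resize(T["img"][265:325,125:190],None,fx=6,fy=6,interpolation=cv2.INTER_CUBIC)[:360,:390]
b=cv2.resize(T["img"][215:275,425:515],None,fx=4.4,fy=6,interpolation=cv2.INTER_CUBIC)[:360]
cv2.imwrite("pics/crop.png",np.hstack([a,b]))
E
```

```text
cast [442.3 283.9  30.7]
blank [616.3 323.1  32.4]
plate [564.4 108.8  23.3]
recess [517.8  41.4  15. ]
gauge [ 541.3 -308.9  128.6]
t1 [ 401.  -168.4  106.4]
bowl [ 753.  -206.7    3.5]
bottle [724.8 130.5  94.4]
bench [ 6.668e+02  1.560e+01 -4.000e-01]
S cast [437.7 284.3  31.7]
S plate [554.7 107.8  23.6]
S recess [526.9  36.2  10. ]
S gauge [ 535.5 -299.8  116.2]
S bench [6.152e+02 1.771e+02 2.000e-01]
```

View pics/crop.png

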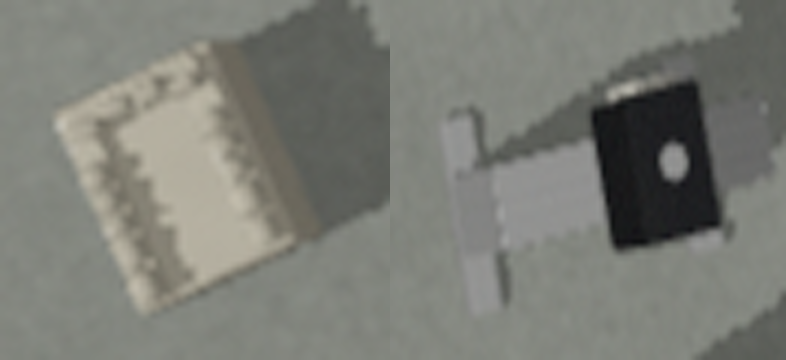

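The crop confirms both. The left object is the cast, with a horseshoe of teeth closed at the upper edge. The right one is the black grip block on a steel bridge. Next I measure accurate poses.

Run:
```python
from m import *
PT,PS=cloud(T),cloud(S)
for n,P in(("T",PT),("S",PS)):
    rect(P,.026,.05,(.36,.52,.2,.38),n+" cast top")
    rect(P,.036,.05,(.36,.52,.2,.38),n+" teeth")
    rect(P,.029,.035,(.36,.52,.2,.38),n+" land+")
    rect(P,.020,.03,(.4,.7,-.08,.16),n+" plate")
    rect(P,.120,.137,(.48,.6,-.4,-.25),n+" gblock top")
    rect(P,.06,.085,(.44,.64,-.4,-.18),n+" beam")
    rect(P,.003,.012,(.44,.64,-.28,-.19),n+" footbar L")
    rect(P,.003,.012,(.44,.64,-.41,-.32),n+" footbar R")
# recess outline
rect(PT,.010,.0185,(.46,.56,-.02,.09),"T recess")
rect(PS,.010,.0185,(.46,.56,-.02,.09),"S recess")
# colour-edge of recess rim & plate corners in top image via screws (dark spots), rays onto z=.024
g=cv2.cvtColor(T["img"],cv2.COLOR_BGR2GRAY)
for d,nm,roi in((T,"T",(205,300,225,340)),(S,"S",(245,360,250,375))):
    g=cv2.cvtColor(d["img"],cv2.COLOR_BGR2GRAY); P=cloud(d)
    m=((g<95)&(P[...,2]>.015)&(P[...,2]<.03)).astype(np.uint8); k=np.zeros_like(m); k[roi[0]:roi[1],roi[2]:roi[3]]=1
    n,_,st,ce=cv2.connectedComponentsWithStats(m*k)
    for i in range(1,n):
        if st[i,4]>5: print(nm,"screw",st[i,4],np.round(ce[i]),np.round(ray(d,*ce[i],.024)*1000,1))
```

```text
T cast top n 1087 c [441.7 284.9] size [70.  54.1] ang 26.6 z med 33.4 p5/95 [28.8 41.3]
T teeth n 356 c [441.3 285.2] size [65.3 49.8] ang 27.6 z med 39.2 p5/95 [36.3 42.5]
T land+ n 615 c [441.8 284.9] size [69.8 54.1] ang 26.6 z med 32.0 p5/95 [29.5 34.5]
T plate n 5927 c [522.3  47.4] size [140.1 190.2] ang 3.8 z med 23.4 p5/95 [20.9 26.3]
T gblock top n 472 c [ 544.1 -313.2] size [45.8 31.3] ang 12.6 z med 126.8 p5/95 [123.2 129.4]
T beam n 896 c [ 498.  -318.6] size [125. 116.] ang 7.3 z med 78.7 p5/95 [73.1 81.6]
T footbar L n 214 c [ 544.8 -234.7] size [ 86.8 188.6] ang 89.6 z med 4.6 p5/95 [3.1 8.5]
T footbar R n 128 c [ 539.3 -364.5] size [196.1  89.3] ang 0.7 z med 4.5 p5/95 [3.1 7.9]
S cast top n 1685 c [439.9 286. ] size [70.3 55.3] ang 26.3 z med 33.0 p5/95 [29.2 41. ]
S teeth n 525 c [439.2 286.5] size [65.5 50.2] ang 26.4 z med 39.1 p5/95 [36.3 42.2]
S land+ n 992 c [439.7 285.9] size [70.  55.3] ang 26.3 z med 31.8 p5/95 [29.7 34.5]
S plate n 5410 c [520.2  47.5] size [141.8 193.5] ang 3.9 z med 23.6 p5/95 [21.2 26. ]
S gblock top n 232 c [ 541. -312.] size [44.1 35. ] ang 12.8 z med 127.1 p5/95 [121.8 129.5]
S beam n 489 c [ 497.7 -311.5] size [138.   59.3] ang 37.0 z med 79.0 p5/95 [63.7 82.4]
S footbar L n 166 c [ 539.2 -235. ] size [193.4  85.1] ang 0.4 z med 5.3 p5/95 [3.1 8.7]
S footbar R n 115 c [ 536.8 -363.8] size [ 81.7 190.3] ang 88.2 z med 5.0 p5/95 [ 3.1 11.4]
T recess n 1159 c [511.8  39.3] size [92.4 98.3] ang 81.2 z med 13.5 p5/95 [10.8 16.5]
S recess n 979 c [522.6  43.6] size [73.8 57.1] ang 4.1 z med 13.8 p5/95 [11.5 16.6]
T screw 8 [322. 222.] [582.6 -28.8  24. ]
T screw 8 [238. 226.] [571.7 132.9  24. ]
T screw 9 [325. 280.] [470.7 -36.2  24. ]
T screw 10 [240. 285.] [459.9 125.1  24. ]
```

The two views agree. They give the cast as 70×54 at (441,285), 26.5°, and the plate as 140×190 at (521,47), 3.9°. The gauge block is 44×31 at (542.5,-312.6), 12.7°. Heights match the text.

```bash
cat >> h.py <<'E'
def go(x,y,z,yaw,p=None,q=None):
    "shift/turn in present tool axes to TCP (x,y,z), tool x axis at yaw deg (half-turn reduced)"
    s=telemetry.sense(); Rt=R.from_quat(s["tool_rot"]); 
    tx=Rt.apply([1,0,0]); now=np.degrees(np.arctan2(tx[1],tx[0])); dy=(yaw-now+90)%180-90
    tilt=Rt.apply([0,0,1])
    print("shift",np.round(Rt.inv().apply(np.array([x,y,z])-s["position"]),4),"az",round(-np.radians(dy),4),"tilt",np.round(tilt[:2],4),"yaw",round(now,2),"pos",np.round(s["position"],4),"t",s["t"],"gap",round(s["finger_gap"],3),"F",np.round(s["contact_force"],1))
E
python3 -c "
from h import *
go(.47,-.05,.25,16.8); go(.441,.2855,.12,26.5)"
```

```text
shift [ 0.4356 -0.4163 -0.0276] az -0.0004 tilt [-0.0004  0.0017] yaw 16.78 pos [ 0.1731 -0.5742  0.2216] t 0.1 gap 1.0 F [-0.3 -0.5  0.4]
shift [ 0.5046 -0.7456  0.103 ] az -0.1697 tilt [-0.0004  0.0017] yaw 16.78 pos [ 0.1731 -0.5742  0.2216] t 0.1 gap 1.0 F [-0.3 -0.5  0.4]
```

```bash
python3 -m creep '[[[0.036,-0.035,-0.026,0,0,0,-1],[0.08,-0.07,-0.026,0,0,0,-1],[0.11,-0.105,-0.026,0,0,0,-1],[0.145,-0.14,-0.026,0,0,0,-1],[0.18,-0.175,-0.026,0,0,0,-1],[0.215,-0.21,-0.026,0,0,0,-1],[0.25,-0.245,-0.026,0,0,0,-1],[0.285,-0.28,-0.026,0,0,0,-1],[0.32,-0.315,-0.026,0,0,0,-1],[0.355,-0.345,-0.026,0,0,0,-1]]]' && python3 -c "
from h import *
go(.47,-.05,.25,26.5); go(.441,.2855,.12,26.5)"
```

```text
t: 1.1
position: [0.4132, -0.1406, 0.2486]
tool_rot: [0.989, 0.146, 0.0, 0.0]
contact_force: [0.6, -1.1, -0.5]
finger_gap: 1.005
shift [ 0.0805 -0.0704 -0.0014] az -0.17 tilt [ 0.0003 -0.0002] yaw 16.76 pos [ 0.4132 -0.1406  0.2486] t 1.1 gap 1.005 F [ 0.6 -1.1 -0.5]
shift [ 0.1494 -0.4     0.1285] az -0.17 tilt [ 0.0003 -0.0002] yaw 16.76 pos [ 0.4132 -0.1406  0.2486] t 1.1 gap 1.005 F [ 0.6 -1.1 -0.5]
```

```bash
python3 -m creep '[[[0.015,-0.04,0,0,0,-0.02,-1],[0.03,-0.08,0,0,0,-0.04,-1],[0.045,-0.12,0,0,0,-0.06,-1],[0.06,-0.16,0,0,0,-0.08,-1],[0.075,-0.2,0.02,0,0,-0.1,-1],[0.09,-0.24,0.04,0,0,-0.12,-1],[0.105,-0.28,0.06,0,0,-0.14,-1],[0.12,-0.32,0.08,0,0,-0.16,-1],[0.135,-0.36,0.105,0,0,-0.17,-1],[0.149,-0.4,0.128,0,0,-0.17,-1]]]' && python3 -c "
from h import *
go(.441,.2855,.014,26.5)"
```

```text
t: 2.1
position: [0.4396, 0.2851, 0.1192]
tool_rot: [0.973, 0.23, -0.0, 0.0]
contact_force: [-0.0, -0.2, -0.2]
finger_gap: 1.0
shift [0.0015 0.0003 0.1052] az 0.0009 tilt [-0.0003 -0.0003] yaw 26.55 pos [0.4396 0.2851 0.1192] t 2.1 gap 1.0 F [-0.  -0.2 -0.2]
```

```bash
python3 -m creep '[[[0.0015,0,0.02,0,0,0,-1],[0.0015,0,0.04,0,0,0,-1],[0.0015,0,0.06,0,0,0,-1],[0.0015,0,0.075,0,0,0,-1],[0.0015,0,0.09,0,0,0,-1],[0.0015,0,0.1,0,0,0,-1],[0.0015,0,0.105,0,0,0,-1],[0.0015,0,0.105,0,0,0,-1],[0.0015,0,0.105,0,0,0,1],[0.0015,0,0.105,0,0,0,1]]]' 25 && python3 -m creep '[[[0,0,0,0,0,0,1],[0,0,0,0,0,0,1],[0,0,0,0,0,0,1],[0,0,0,0,0,0,1],[0,0,0,0,0,0,1],[0,0,0,0,0,0,1],[0,0,0,0,0,0,1],[0,0,0,0,0,0,1],[0,0,0,0,0,0,1],[0,0,0,0,0,0,1]]]' && python3 -c "
from h import *
go(.5213,.0474,.1,3.9)"
```

```text
t: 3.1
position: [0.442, 0.2843, 0.0166]
tool_rot: [0.973, 0.229, 0.001, -0.0]
contact_force: [-0.1, -0.8, 0.4]
finger_gap: 0.861
t: 4.1
position: [0.4416, 0.2843, 0.016]
tool_rot: [0.973, 0.229, 0.0, -0.0]
contact_force: [-2.7, 2.1, 4.6]
finger_gap: 0.612
shift [-0.0344  0.2476 -0.0841] az 0.3949 tilt [0.0004 0.0006] yaw 26.52 pos [0.4416 0.2843 0.016 ] t 4.1 gap 0.612 F [-2.7  2.1  4.6]
```

```bash
python3 -m creep '[[[0,0,-0.03,0,0,0,1],[0,0,-0.06,0,0,0,1],[0,0,-0.085,0,0,0,1],[-0.003,0.02,-0.09,0,0,0.03,1],[-0.008,0.055,-0.09,0,0,0.08,1],[-0.013,0.09,-0.09,0,0,0.14,1],[-0.018,0.125,-0.09,0,0,0.2,1],[-0.023,0.16,-0.09,0,0,0.26,1],[-0.028,0.195,-0.09,0,0,0.32,1],[-0.032,0.225,-0.09,0,0,0.37,1]]]' && python3 -m creep '[[[-0.001,0.013,0.005,0,0,0.015,1],[-0.002,0.023,0.01,0,0,0.025,1],[-0.002,0.023,0.02,0,0,0.025,1],[-0.002,0.023,0.02,0,0,0.025,1],[-0.002,0.023,0.02,0,0,0.025,1],[-0.002,0.023,0.02,0,0,0.025,1],[-0.002,0.023,0.02,0,0,0.025,1],[-0.002,0.023,0.02,0,0,0.025,1],[-0.002,0.023,0.02,0,0,0.025,1],[-0.002,0.023,0.02,0,0,0.025,1]]]'
python3 - <<'E'
from h import *
go(.5213,.0474,.044,3.9)
d=grab("side"); P=cloud(d); import pickle; pickle.dump(d,open("side1.pkl","wb"))
cv2.imwrite("pics/side1.png",cv2.resize(d["img"][200:380,220:460],None,fx=3,fy=3))
E
```

```text
t: 5.1
position: [0.5129, 0.066, 0.104]
tool_rot: [0.999, 0.045, -0.001, 0.001]
contact_force: [0.6, 0.0, -2.1]
finger_gap: 0.615
t: 6.1
position: [0.5135, 0.0454, 0.0858]
tool_rot: [0.999, 0.034, 0.0, -0.0]
contact_force: [-0.3, -0.2, -1.5]
finger_gap: 0.613
shift [ 0.0079 -0.0014  0.0418] az -0.0001 tilt [0.0002 0.    ] yaw 3.89 pos [0.5135 0.0454 0.0858] t 6.1 gap 0.613 F [-0.3 -0.2 -1.5]
```

View pics/side1.png

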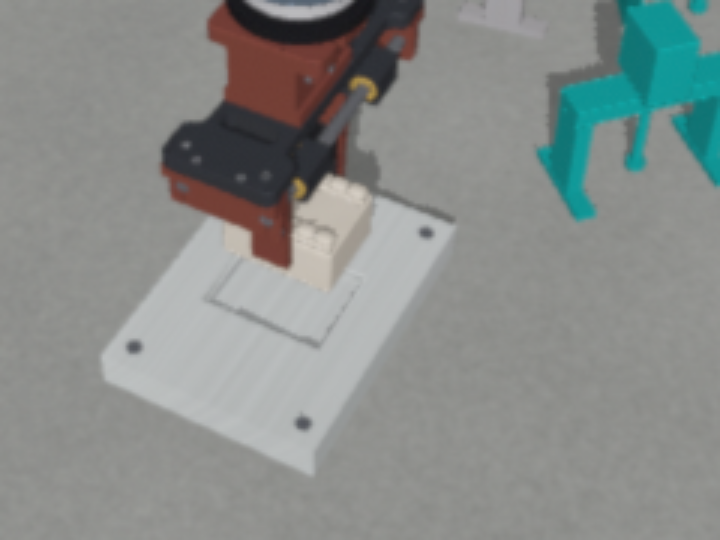

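The picture shows the cast held level above the recess, a few mm off as expected. I correct that and lower it.

```bash
python3 -m creep '[[[0.004,-0.001,0.005,0,0,0,1],[0.008,-0.0015,0.01,0,0,0,1],[0.008,-0.0015,0.015,0,0,0,1],[0.008,-0.0015,0.02,0,0,0,1],[0.008,-0.0015,0.025,0,0,0,1],[0.008,-0.0015,0.03,0,0,0,1],[0.008,-0.0015,0.035,0,0,0,1],[0.008,-0.0015,0.038,0,0,0,1],[0.008,-0.0015,0.041,0,0,0,1],[0.008,-0.0015,0.041,0,0,0,1]]]'
python3 - <<'E'
from h import *
go(.5213,.0474,.030,3.9)
E
```

```text
t: 7.15
position: [0.5211, 0.0474, 0.0442]
tool_rot: [0.999, 0.034, -0.0, 0.0]
contact_force: [0.2, 0.3, -2.7]
finger_gap: 0.617
shift [ 0.0002 -0.      0.0142] az -0.0003 tilt [-0.0006 -0.    ] yaw 3.88 pos [0.5211 0.0474 0.0442] t 7.15 gap 0.617 F [ 0.2  0.3 -2.7]
```

```bash
python3 -m creep '[[[0,0,0.002,0,0,0,1],[0,0,0.004,0,0,0,1],[0,0,0.006,0,0,0,1],[0,0,0.007,0,0,0,1],[0,0,0.008,0,0,0,1],[0,0,0.009,0,0,0,1],[0,0,0.01,0,0,0,1],[0,0,0.011,0,0,0,1],[0,0,0.012,0,0,0,1],[0,0,0.012,0,0,0,1]]]'
python3 - <<'E'
from h import *
go(.5213,.0474,.030,3.9)
E
```

```text
t: 8.15
position: [0.5212, 0.0474, 0.0324]
tool_rot: [0.999, 0.034, -0.0, 0.0]
contact_force: [-0.8, 0.2, -2.5]
finger_gap: 0.609
shift [ 0.0001 -0.      0.0024] az -0.0003 tilt [-0.0003 -0.    ] yaw 3.88 pos [0.5212 0.0474 0.0324] t 8.15 gap 0.609 F [-0.8  0.2 -2.5]
```

No contact force, and it's well inside the recess. I lower the last 2 mm, then release.

```bash
python3 -m creep '[[[0,0,0.0005,0,0,0,1],[0,0,0.001,0,0,0,1],[0,0,0.0015,0,0,0,1],[0,0,0.002,0,0,0,1],[0,0,0.0023,0,0,0,1],[0,0,0.0023,0,0,0,1],[0,0,0.0023,0,0,0,1],[0,0,0.0023,0,0,0,1],[0,0,0.0023,0,0,0,1],[0,0,0.0023,0,0,0,1]]]' && python3 -m creep '[[[0,0,0,0,0,0,-1],[0,0,0,0,0,0,-1],[0,0,0,0,0,0,-1],[0,0,0,0,0,0,-1],[0,0,0,0,0,0,-1],[0,0,0,0,0,0,-1],[0,0,-0.02,0,0,0,-1],[0,0,-0.05,0,0,0,-1],[0,0,-0.09,0,0,0,-1],[0,0,-0.13,0,0,0,-1]]]' && python3 -c "
from h import *
go(.5425,-.3125,.25,12.7)"
```

```text
t: 9.15
position: [0.5213, 0.0474, 0.0303]
tool_rot: [0.999, 0.034, 0.0, -0.0]
contact_force: [-0.4, -0.6, -2.7]
finger_gap: 0.616
t: 10.15
position: [0.5208, 0.0474, 0.1613]
tool_rot: [0.999, 0.034, -0.001, -0.0]
contact_force: [0.8, -0.8, 0.9]
finger_gap: 0.999
shift [-0.0029  0.3605 -0.0888] az -0.1539 tilt [-0.0011 -0.    ] yaw 3.88 pos [0.5208 0.0474 0.1613] t 10.15 gap 0.999 F [ 0.8 -0.8  0.9]
```

```bash
python3 -m creep '[[[0,0.02,-0.04,0,0,0,-1],[0,0.06,-0.075,0,0,-0.02,-1],[0,0.1,-0.09,0,0,-0.04,-1],[-0.001,0.14,-0.09,0,0,-0.06,-1],[-0.001,0.18,-0.09,0,0,-0.08,-1],[-0.002,0.22,-0.09,0,0,-0.1,-1],[-0.002,0.26,-0.09,0,0,-0.12,-1],[-0.003,0.3,-0.09,0,0,-0.14,-1],[-0.003,0.335,-0.09,0,0,-0.154,-1],[-0.003,0.36,-0.09,0,0,-0.154,-1]]]'
python3 - <<'E'
from m import *
for n in("top","side"):
    d=grab(n); pickle.dump(d,open(n+"2.pkl","wb")); P=cloud(d)
    rect(P,.0285,.07,(.46,.6,-.01,.1),n+" seated cast")
    rect(P,.050,.07,(.46,.6,-.01,.1),n+" seated teeth")
    rect(P,.04,.0495,(.46,.6,-.01,.1),n+" seated land")
    rect(P,.020,.03,(.4,.7,-.08,.16),n+" plate")
    if n=="top": cv2.imwrite("pics/top2.png",cv2.resize(d["img"][190:310,215:435],None,fx=3.5,fy=3.5))
go(.5425,-.3125,.087,12.7)
E
```

```text
t: 11.15
position: [0.5423, -0.3144, 0.2498]
tool_rot: [0.994, 0.11, -0.0, -0.0]
contact_force: [-0.3, 0.2, 0.2]
finger_gap: 1.002
top seated cast n 1100 c [532.6  38.6] size [ 76.7 125. ] ang 86.2 z med 46.8 p5/95 [42.4 54.8]
top seated teeth n 327 c [522.2  47. ] size [65.  49.7] ang 3.5 z med 53.0 p5/95 [50.2 56. ]
top seated land n 730 c [522.2  47.2] size [69.9 54.2] ang 4.2 z med 45.5 p5/95 [42.4 48.8]
top plate n 5929 c [522.4  47.4] size [140.3 190.3] ang 3.8 z med 23.4 p5/95 [20.8 26.2]
side seated cast n 1209 c [519.6  49.2] size [71.  54.5] ang 3.7 z med 46.2 p5/95 [32.4 54.8]
side seated teeth n 315 c [519.8  48.2] size [65.6 50.4] ang 2.8 z med 53.0 p5/95 [50.2 55.9]
side seated land n 671 c [519.6  49.2] size [69.8 54.5] ang 3.7 z med 45.6 p5/95 [41.9 49. ]
side plate n 5197 c [520.7  47.7] size [142.  193.7] ang 3.8 z med 23.6 p5/95 [21.3 26.1]
shift [ 0.0012 -0.0022  0.162 ] az -0.0037 tilt [-0.0018  0.0002] yaw 12.49 pos [ 0.5421 -0.315   0.249 ] t 11.25 gap 1.003 F [0.9 0.6 0. ]
```

View pics/top2.png

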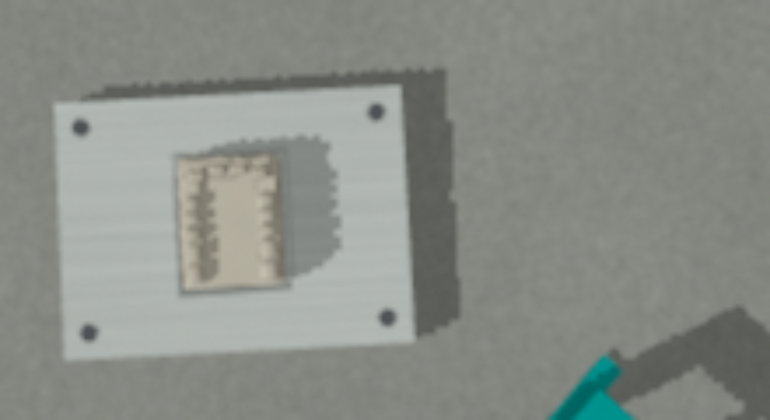

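The cast is seated: centre within 1.5 mm of the plate's, land at about 46 mm, teeth tops at 55 mm. Now the gauge.

```bash
python3 -m creep '[[[0.001,-0.002,0.03,0,0,-0.004,-1],[0.001,-0.002,0.06,0,0,-0.004,-1],[0.001,-0.002,0.085,0,0,-0.004,-1],[0.001,-0.002,0.105,0,0,-0.004,-1],[0.001,-0.002,0.12,0,0,-0.004,-1],[0.001,-0.002,0.135,0,0,-0.004,-1],[0.001,-0.002,0.148,0,0,-0.004,-1],[0.001,-0.002,0.156,0,0,-0.004,-1],[0.001,-0.002,0.16,0,0,-0.004,-1],[0.001,-0.002,0.16,0,0,-0.004,-1]]]' && python3 -m creep '[[[0,0,0,0,0,0,1],[0,0,0,0,0,0,1],[0,0,0,0,0,0,1],[0,0,0,0,0,0,1],[0,0,0,0,0,0,1],[0,0,0,0,0,0,1],[0,0,0,0,0,0,1],[0,0,0,0,0,0,1],[0,0,0,0,0,0,1],[0,0,0,0,0,0,1]]]' 40 && python3 -m creep '[[[0,0,0,0,0,0,1],[0,0,0,0,0,0,1],[0,0,0,0,0,0,1],[0,0,0,0,0,0,1],[0,0,-0.002,0,0,0,1],[0,0,-0.005,0,0,0,1],[0,0,-0.01,0,0,0,1],[0,0,-0.015,0,0,0,1],[0,0,-0.02,0,0,0,1],[0,0,-0.02,0,0,0,1]]]' && python3 -c "
from h import *
go(.5215,.0474,.22,3.9)"
```

```text
t: 12.25
position: [0.5432, -0.3098, 0.0901]
tool_rot: [0.994, 0.113, -0.0, -0.0]
contact_force: [0.7, 0.5, 0.2]
finger_gap: 0.995
t: 13.25
position: [0.5434, -0.3101, 0.0905]
tool_rot: [0.994, 0.113, 0.0, 0.0]
contact_force: [1.7, -2.1, -0.2]
finger_gap: 0.344
t: 14.25
position: [0.5437, -0.31, 0.1117]
tool_rot: [0.994, 0.113, 0.001, 0.001]
contact_force: [-0.1, -0.2, -4.0]
finger_gap: 0.338
shift [ 0.0585 -0.3532 -0.1087] az 0.1578 tilt [ 0.0016 -0.001 ] yaw 12.94 pos [ 0.5437 -0.31    0.1117] t 14.25 gap 0.338 F [-0.1 -0.2 -4. ]
```

```bash
python3 -m creep '[[[0,0,-0.03,0,0,0,1],[0,0,-0.065,0,0,0,1],[0.003,-0.02,-0.095,0,0,0.01,1],[0.01,-0.055,-0.108,0,0,0.025,1],[0.016,-0.09,-0.108,0,0,0.04,1],[0.023,-0.13,-0.108,0,0,0.06,1],[0.03,-0.17,-0.108,0,0,0.08,1],[0.037,-0.21,-0.108,0,0,0.1,1],[0.043,-0.25,-0.108,0,0,0.12,1],[0.05,-0.29,-0.108,0,0,0.14,1]]]' && python3 -m creep '[[[0.004,-0.025,0,0,0,0.01,1],[0.006,-0.045,0,0,0,0.018,1],[0.0075,-0.058,0,0,0,0.018,1],[0.0085,-0.063,0,0,0,0.018,1],[0.0085,-0.063,0,0,0,0.018,1],[0.0085,-0.063,0,0,0,0.018,1],[0.0085,-0.063,0,0,0,0.018,1],[0.0085,-0.063,0,0,0,0.018,1],[0.0085,-0.063,0,0,0,0.018,1],[0.0085,-0.063,0,0,0,0.018,1]]]'
python3 - <<'E'
from h import *
go(.5215,.0474,.1145,3.9)
d=grab("side")
cv2.imwrite("pics/side3.png",cv2.resize(d["img"][180:380,220:460],None,fx=2.9,fy=2.9))
E
```

```text
t: 15.25
position: [0.5266, -0.0144, 0.2186]
tool_rot: [0.999, 0.042, 0.0, -0.0]
contact_force: [0.4, 0.1, -5.0]
finger_gap: 0.337
t: 16.25
position: [0.5301, 0.0472, 0.2183]
tool_rot: [0.999, 0.034, -0.0, -0.0]
contact_force: [-0.3, 0.4, -4.2]
finger_gap: 0.345
shift [-0.0086 -0.0008  0.1038] az -0.0008 tilt [-0.  0.] yaw 3.85 pos [0.5301 0.0472 0.2183] t 16.25 gap 0.345 F [-0.3  0.4 -4.2]
```

View pics/side3.png

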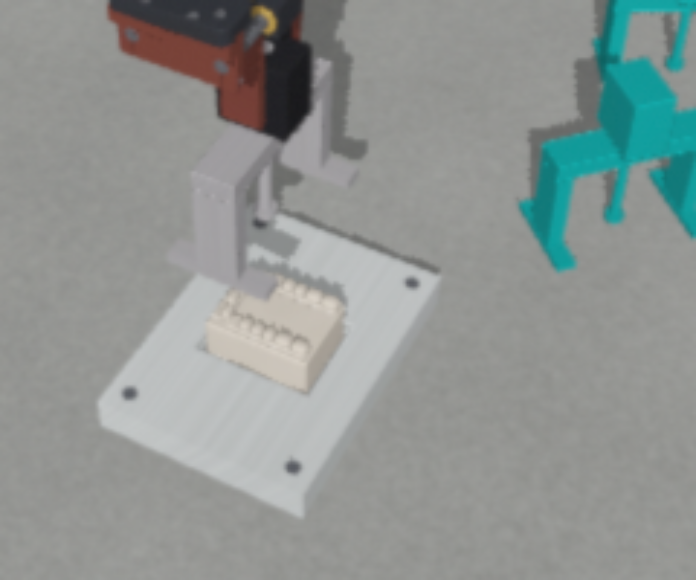

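The gauge is held level over the plate and the cast's open end faces the robot. I shift about 12 mm back so the foot is over the land's centre, then lower it.

```bash
python3 -m creep '[[[-0.006,-0.0005,0,0,0,0,1],[-0.012,-0.0005,0,0,0,0,1],[-0.012,-0.0005,0.01,0,0,0,1],[-0.012,-0.0005,0.022,0,0,0,1],[-0.012,-0.0005,0.034,0,0,0,1],[-0.012,-0.0005,0.046,0,0,0,1],[-0.012,-0.0005,0.058,0,0,0,1],[-0.012,-0.0005,0.07,0,0,0,1],[-0.012,-0.0005,0.078,0,0,0,1],[-0.012,-0.0005,0.083,0,0,0,1]]]' && python3 -m creep '[[[0,0,0.003,0,0,0,1],[0,0,0.006,0,0,0,1],[0,0,0.009,0,0,0,1],[0,0,0.011,0,0,0,1],[0,0,0.013,0,0,0,1],[0,0,0.015,0,0,0,1],[0,0,0.0165,0,0,0,1],[0,0,0.0175,0,0,0,1],[0,0,0.018,0,0,0,1],[0,0,0.018,0,0,0,1]]]'
python3 - <<'E'
from h import *
go(.5178,.0474,.1145,3.9)
E
```

```text
t: 17.3
position: [0.5178, 0.0472, 0.1341]
tool_rot: [0.999, 0.034, -0.001, -0.0]
contact_force: [0.0, -0.2, -4.5]
finger_gap: 0.339
t: 18.3
position: [0.5182, 0.0472, 0.1174]
tool_rot: [0.999, 0.034, 0.0, 0.0]
contact_force: [0.5, 0.3, -3.1]
finger_gap: 0.339
shift [-0.0004 -0.0003  0.0029] az -0.0003 tilt [0.0004 0.    ] yaw 3.88 pos [0.5182 0.0472 0.1174] t 18.3 gap 0.339 F [ 0.5  0.3 -3.1]
```

The spring is unloading about 1 N, so the foot is on the land. I lower the last 3 mm gently.

```bash
python3 -m creep '[[[0,0,0.0005,0,0,0,1],[0,0,0.001,0,0,0,1],[0,0,0.0015,0,0,0,1],[0,0,0.002,0,0,0,1],[0,0,0.0024,0,0,0,1],[0,0,0.0028,0,0,0,1],[0,0,0.0031,0,0,0,1],[0,0,0.0031,0,0,0,1],[0,0,0.0031,0,0,0,1],[0,0,0.0031,0,0,0,1]]]'
python3 - <<'E'
from h import *
go(.5178,.0474,.1145,3.9)
E
```

```text
t: 19.3
position: [0.5182, 0.0472, 0.1144]
tool_rot: [0.999, 0.034, 0.0, -0.0]
contact_force: [0.7, -0.0, -0.5]
finger_gap: 0.343
shift [-0.0003 -0.0002 -0.0001] az -0.0003 tilt [0.0002 0.    ] yaw 3.88 pos [0.5182 0.0472 0.1144] t 19.3 gap 0.343 F [ 0.7 -0.  -0.5]
```

```bash
python3 -m creep '[[[0,0,0.0003,0,0,0,1],[0,0,0.0005,0,0,0,1],[0,0,0.0005,0,0,0,1],[0,0,0.0005,0,0,0,1],[0,0,0.0005,0,0,0,-1],[0,0,0.0005,0,0,0,-1],[0,0,0.0005,0,0,0,-1],[0,0,0.0005,0,0,0,-1],[0,0,0.0005,0,0,0,-1],[0,0,0.0005,0,0,0,-1]]]' && python3 -m creep '[[[0,0,0,0,0,0,-1],[0,0,0,0,0,0,-1],[0,0,0,0,0,0,-1],[0,0,-0.015,0,0,0,-1],[0,0,-0.035,0,0,0,-1],[0,0,-0.06,0,0,0,-1],[0,0,-0.09,0,0,0,-1],[0,0,-0.12,0,0,0,-1],[0,0,-0.15,0,0,0,-1],[0,0,-0.16,0,0,0,-1]]]' && python3 -m creep '[[[0,0.03,0,0,0,0,-1],[0,0.07,0,0,0,0,-1],[0,0.11,0,0,0,0,-1],[0,0.15,0,0,0,0,-1],[0,0.19,0,0,0,0,-1],[0,0.22,0,0,0,0,-1],[0,0.24,0,0,0,0,-1],[0,0.25,0,0,0,0,-1],[0,0.25,0,0,0,0,-1],[0,0.25,0,0,0,0,-1]]]'
python3 - <<'E'
from m import *
im=[]
for n in("top","side"):
    d=grab(n); P=cloud(d)
    rect(P,.146,.156,(.46,.58,-.02,.12),n+" block top")
    rect(P,.157,.20,(.46,.58,-.02,.12),n+" pin")
    rect(P,.098,.109,(.46,.58,-.03,.13),n+" beam top")
    rect(P,.0275,.034,(.47,.58,.083,.11),n+" footbar L")
    rect(P,.0275,.034,(.47,.58,-.03,.005),n+" footbar R")
    im.append(cv2.resize(d["img"][190:310,215:355] if n=="top" else d["img"][220:360,240:400],(390,420)))
cv2.imwrite("pics/end.png",np.hstack(im))
go(.5178,.0474,.1145,3.9)
E
```

```text
t: 20.3
position: [0.5181, 0.0472, 0.1137]
tool_rot: [0.999, 0.034, -0.0, 0.0]
contact_force: [-0.7, -0.1, -0.3]
finger_gap: 0.848
t: 21.3
position: [0.5189, 0.0472, 0.2788]
tool_rot: [0.999, 0.034, 0.003, 0.0]
contact_force: [-0.7, 0.3, 0.4]
finger_gap: 0.999
t: 22.3
position: [0.5351, -0.2015, 0.2736]
tool_rot: [0.999, 0.034, -0.0, -0.0]
contact_force: [-0.1, 0.0, 0.4]
finger_gap: 0.998
top block top n 449 c [516.6  46.8] size [43.9 30. ] ang 4.1 z med 151.2 p5/95 [148.5 153.6]
top pin n 32 c [516.8  46.8] size [8.2 8.6] ang 0.5 z med 169.9 p5/95 [166.5 172.2]
top beam top n 676 c [516.8  46.9] size [ 26. 114.] ang 4.0 z med 103.5 p5/95 [100.8 106. ]
top footbar L n 128 c [526.5  97.6] size [102.6  20.7] ang 2.5 z med 29.6 p5/95 [27.7 32.3]
top footbar R n 127 c [525.1 -10.1] size [ 33.8 105.4] ang 85.3 z med 29.4 p5/95 [27.9 32.1]
side block top n 366 c [515.1  48.2] size [44.8 31.5] ang 2.3 z med 151.3 p5/95 [147.7 153.2]
side pin n 48 c [515.   47.6] size [ 8.1 12.1] ang 9.3 z med 168.6 p5/95 [158.7 171.4]
side beam top n 454 c [510.8  48.8] size [117.3  39.7] ang 83.0 z med 103.6 p5/95 [ 99.5 107.5]
side footbar L n 176 c [511.6  97.6] size [64.5 16.9] ang 4.5 z med 29.7 p5/95 [27.8 32.7]
side footbar R n 88 c [506.5  -3.9] size [49.  15.5] ang 6.5 z med 30.1 p5/95 [27.9 32.8]
shift [-2.000e-04 -2.491e-01  1.595e-01] az 0.0012 tilt [0.0003 0.0002] yaw 3.97 pos [ 0.5352 -0.2011  0.2739] t 22.4 gap 1.003 F [-0.7  0.5  0.2]
```

View pics/end.png

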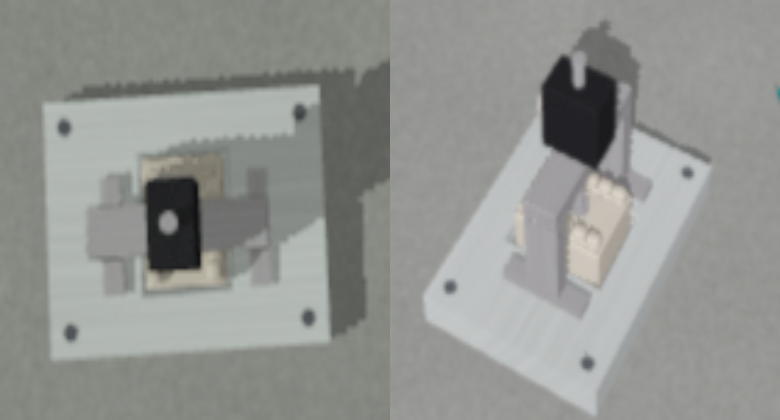

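The end picture shows the gauge flat on both foot bars, straddling the cast, with the pin up. Block top is 151 mm (152 expected), beam 103.5 mm (104 expected), and the pin stands about 18–19 mm out.

```bash
python3 -c "
from rig import job
print(job.finish_job())"
```

```text
the job is handed in; nothing more can be done
None
```

The cast is seated in the recess and released, and the gauge stands on the plate over it with its foot on the flat. I handed the job in at about 22 s of the 67 s allowed. `finish_job()` gives no verdict, so the results below are my own camera and force checks.

- **Cast:** its centre is within about 2 mm of the plate's in both views. The land is at about 46 mm and the teeth tops at about 55 mm, as expected for a fully home cast.
- **Gauge:** I lowered it at about 3 cm/s or less over the last 20 mm, and its weight came off the wrist at the expected height. Both foot bars are at about 30 mm, so the soles are on the plate top. The beam and block tops are within 1 mm of nominal. The block's outline matches its true size, so I see no tilt.
- **Reading:** the pin stands 17–19 mm above the block, which fits 0.018 on the land, not 0.027 on the teeth. The joint value itself can't be read directly. The foot is about 5 mm from the cast's centre.
- **Robot:** the gripper is open and well clear, with no contact force above noise.
- **Bystanders:** I kept clear of the blank, bowl and bottle but did not re-measure them at the end.
- **Disagreement:** the two cameras differ by about 2 mm in x, and I used their mean. Some rectangle fits on thin parts and the recess were unusable (stray edge points), so I ignored them.

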